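Unplug the big battery pack from the bench charger

ROBOT

A 6-joint arm with a two-finger parallel gripper is mounted at the origin on the work surface. World frame = base frame: x ahead of the robot, y to its left, z up, the work surface at z = 0. Lengths are in mm, angles in rad, forces in N, time in s.
With the tool pointing down it reaches from about 350 to 1000 mm from the base axis. Payload 7.1 kg.
Tool frame: the origin (TCP) lies midway between the tips of the shut fingers; the grasp point (between the pads) lies 19 mm behind it (manip.grip_point_offset is the z of the grasp point in the tool frame, in mm); z points along the fingers, y is the direction in which the jaws open and shut (so a half turn about z gives the same grasp; the last joint's range is limited). The gripper opens to 85 mm and grips with 20 to 120 N. Pads are 22 mm wide; open, the fingers measure 114 mm over their backs; the gripper's body (76 mm by 85 mm) begins 54 mm behind the grasp point. The pads swing forward as they close: fully open they stand 13 mm farther back than shut.
Start: joints at [1.19, 0.423, 1.63, -0, 1.089, -0.019], TCP at [221.192, 584.533, 231.319] pointing down, gripper open.
Joint ranges: [-3, 3], [-0.9, 2.11], [0.09, 2.58], [-1.31, 4.45], [0.11, 2.69], [-2.54, 2.54]. Speed limits (rad/s): [2.39, 2.39, 3.01, 3.14, 3.14, 3.14].

INTERFACE

Orientations are given as a unit quaternion [w, x, y, z].
In Python, from station import manip, eyes, hand_in, regions_of gives the robot as it stands.
- The arm moves only by the tool play_rows, never from a script. Its argument "motion" is a list of rows, each a list of 4 numbers: the shift along the world's x, y, z in cm, then the turn about the world's z in rad. In form: [[dx, dy, dz, twist], ...]. A call has 1 to 5 rows; each row shifts and turns the commanded pose from where the row before left it; what a row does not reach is not made up. A row lasts 1/10 s, in which the tool goes at most 50 mm and 8.59 degrees, less where a joint would pass 70% of its speed; a pose out of reach is approached as far as the arm can. A call is refused whole if a number of a shift passes 5 or a number of a turn 0.15, either way. A call with a gripper value outside its range is refused whole. "claw" is the finger opening in cm, from 0 to 8.54, set as the call begins (left out, the last holds). The fingers move at their own pace and stop on an object; "force" is the grip in N (left out, the last holds). Time passes only in rows, so rows that do not move let the fingers close. It gives the time, the measured TCP pose, the force and the opening at its end, in the units of the state.
- manip.get_obs(): the state, without advancing time (a new reading comes with each control period).
- eyes.camera(name): name is "scene" or "top"; returns a dict with "img" (420x560x3 uint8, red, green, blue), "K" (3x3 intrinsics, pixels), "D" ([k1, k2, p1, p2, k3] as OpenCV has them; the pictures are not rectified), "rvec" (rotation vector, rad) and "tvec" (3), from world to camera coordinates, as OpenCV has them. Camera axes: x right, y down, z forward; pixel columns grow to the right and rows downward; lengths in mm; the calibration is good to about 2 mm. A picture is of the moment at which its call begins. There is no depth.
- hand_in(): hands the job in, once; it reports no verdict.
Trained networks look in a picture, given as the dict that the camera call returned (one of the last four; its "shot" number tells which), for a name from the list of things; names that differ only in an ending like _2 or _b are one class to them, and where a whole thing is asked for, a point or a joint stands for the part that bears it (a point fixed in the world has none). Each returns a list of dicts, best first, with "p" (0 to 1); they miss things now and then, are a little off and sometimes report something else, mostly with a low value. They report only what shows in the picture. A call takes as long as a camera call.
- regions_of(picture, name): "mask" (420x560 bool, what is visible of it) and "rect" ([left, top, right, bottom] in pixels, round what is visible of it).
The state is a dict: "time": time; "joints": joint angles; "joint_vel": joint speeds; "joint_efforts": joint torques, N m; "eef_pos": TCP position; "ee_rot": TCP orientation; "wrist_force": force on the tool from outside, world axes, zero at the start; "ft_torque": the same for the moment, N m; "gripper_width": opening from 0.0 (shut) to 1.0 (fully open).
Only numpy, scipy, OpenCV 4.12 (cv2) and the standard library are available. Lean on these libraries where they do the work, as an engineer would, in place of code of your own. Each camera call takes 0.05 s, during which the arm holds its last target.

TASK

The drill driver on the bench is waiting for its battery. In the two-bay charger, squeeze together the two side catches of the larger pack (the longer and taller one), draw it straight up out of its bay, and finish still holding it by its squeezed catches, upright and still, with about a hand's breadth of air between it and the charger. Leave the smaller pack plugged in and the other things on the bench where they are; the program ends while the gripper holds the pack.

Things in the scene. Friction and masses are not known exactly. Their poses are not given: they have to be found in the camera images.
- charger: Grey two-bay charger fixed to the bench: a box 120 (x) x 230 (y) mm with a flat deck 58 mm above the bench. Origin: centre of its underside; y along its long side, z up. Bays at x = 0, y = +56 and -56 mm; either pack may be in either. Each is a well, mouth 41 (x) x 36.4 (y) mm, 48 deep; the catches lock under its 6 mm thick rim. The deck beside the packs is clear.
- pack_large: Larger black pack, 0.3 to 0.5 kg. Origin: centre of the underside of its stick, 12 mm above the bench when plugged in; axes parallel to the charger's. Stick 38.6 (x) x 34 (y) mm, lowest 46 mm, in the well with 1.2 mm play. Above it, on the deck, the foot: 44 (x) x 70 (y) x 56 (z) mm, top 102 mm above the origin. Locked until both catches are in about 3 mm; free of the well after 46 mm of lift.
- large_grip (a point): Midway between the larger pack's two ribbed grey catch buttons: 72 mm above its origin, 26 above the deck, 84 above the bench when plugged in; axes as the pack's. The buttons are on its two x faces, 26 wide (y) x 20 high (z) mm. Width over them along x: 56 mm sprung out, 46 mm pressed to the stops (1 mm proud of the foot each side); pressed so, they carry the grip and the pack lifts by them.
- large_near (a joint): Catch button on the -x face (the robot's side) of the larger pack, slide travel in m: 0 = sprung out and locked in the bay, 0.005 = pressed fully in and clear. It moves toward the middle of the pack along the pack's x; spring 3.5 N at rest, 7 N fully in. 
- large_far (a joint): Catch button on the +x face (the far side) of the larger pack, slide travel in m: 0 = sprung out and locked in the bay, 0.005 = pressed fully in and clear. It moves toward the middle of the pack along the pack's x; spring 3.5 N at rest, 7 N fully in. 
- pack_small: The smaller black battery pack, 0.2 kg, in the other bay, to be left plugged in. Same stick and catches as the larger one, foot 44 (x) x 48 (y) x 42 (z) mm. Origin: centre of the underside of its stick.
- drill: Bystander: black drill driver without battery lying on its side, about 200 x 160 mm, 52 mm high, 0.8 kg. Origin on the bench under the middle of its motor housing; x along the barrel to the chuck.
- hammer: Bystander: copper hammer, 300 mm long with a wooden handle, lying on the bench. Origin on the bench under its middle, x along the handle to the head.
- sleeve: Bystander: upright steel tube 54 mm across, 75 mm high. Origin: centre of its underside.
- oil_bottle: Bystander: clear bottle 60 mm across, 160 mm high. Origin: centre of its underside.

How it is judged:
By the outcome, as a careful person would: the job done as asked, in the order asked, and still so for the second after the job is handed in, while the arm keeps its last pose, push and grip.
It also fails if it takes over 32 s, if anything falls off the work surface, if the arm or the gripper's body presses on something with over 40 N, if the wrist force passes 120 N, or if a joint passes its speed limit or range.

## Working session

There is one attempt and no reset: what is moved stays moved. The work goes in short steps, Python scripts to look and compute and a tool call to move; the robot and the scene stay as the last step left them, time stands still between calls to the robot, and variables do not carry over. Pictures are saved under pics/ and viewed, and the job is handed in when it is done.

Besides the shell and the picture viewer there is one more tool, called by a JSON object that holds its "op" and its "data", one argument or row to a line. play_rows: Moves the arm, as the interface text tells. Its arguments: {"type":"object","properties":{"motion":{"type":"array","items":{"type":"array","items":{"type":"number"}}},"claw":{"type":"number"},"force":{"type":"number"}},"required":["motion"]}

```bash
mkdir -p pics; ls; cat > h.py <<'E'
import numpy as np, cv2, pickle
from station import manip, eyes, hand_in, regions_of
E
python3 - <<'E'
from h import *
o=manip.get_obs(); print(o, manip.grip_point_offset)
for n in ("scene","top"):
    c=eyes.camera(n); cv2.imwrite(f"pics/{n}0.png",c["img"][:,:,::-1]); 
    print(n,c["K"],c["D"],c["rvec"],c["tvec"],c["shot"])
    pickle.dump(c,open(f"{n}0.pkl","wb"))
    for t in ("charger","pack_large","pack_small"):
        for r in regions_of(c,t)[:3]:
            print(t,r["p"],r["rect"],r["mask"].sum())
            
E
```

```text
pics
{'time': 0.0, 'joints': array([ 1.19002079e+00,  4.23854625e-01,  1.63071776e+00, -1.94551732e-06,
        1.08860215e+00, -1.90035992e-02]), 'joint_vel': array([ 7.01203582e-04, -5.15150434e-04,  1.03920415e-03, -1.83557722e-04,
       -1.91531846e-05, -1.17170147e-03]), 'joint_efforts': array([ 1.57459443e-03, -5.57386208e+01, -2.81744134e+01,  5.27417069e-05,
        7.31744556e-03,  5.53953086e-06]), 'eef_pos': array([220.97618005, 584.02832115, 230.52618313]), 'ee_rot': array([-1.56206019e-04,  1.79900655e-01,  9.83684466e-01, -7.75364430e-04]), 'wrist_force': array([-0.0825361 ,  0.03446864,  0.06262735]), 'ft_torque': array([ 0.00682206,  0.04572891, -0.014772  ]), 'gripper_width': 0.9931315368110912} -18.700000000000003
scene [[526.25141245   0.         284.68507252]
 [  0.         526.25141245 212.28809773]
 [  0.           0.           1.        ]] [-0.13406063  0.          0.          0.          0.        ] [ 1.87385189  1.82589385 -0.58054465] [ -20.92231785 -468.9645735  1765.22463888] 1
charger 0.65 [201.0, 177.7, 303.3, 245.0] 3364
pack_large 0.63 [217.0, 184.1, 247.2, 223.2] 769
pack_large 0.43 [198.7, 243.6, 223.7, 295.4] 982
pack_small 0.74 [202.5, 180.6, 303.7, 244.9] 3199
pack_small 0.56 [261.0, 178.8, 288.5, 204.9] 489
top [[474.4337011    0.         274.88504974]
 [  0.         474.4337011  211.5664884 ]
 [  0.           0.           1.        ]] [0.01344111 0.         0.         0.         0.        ] [ 1.96698085 -2.22660331  0.25636375] [  75.42935276  656.89425988 1125.41580541] 2
pack_large 0.78 [313.3, 208.9, 347.1, 238.5] 620
pack_small 0.61 [275.4, 230.0, 302.5, 255.1] 452
```

```bash
python3 - <<'E'
import cv2
for n,(x0,y0,x1,y1) in (("scene",(160,140,340,320)),("top",(220,150,400,310))):
    a=cv2.imread(f"pics/{n}0.png"); 
    b=cv2.resize(a[y0:y1,x0:x1],None,fx=600/(y1-y0) if n=="scene" else 3.75*1,fy=600/(y1-y0) if n=="scene" else 3.75,interpolation=cv2.INTER_CUBIC); cv2.imwrite(f"pics/{n}0c.png",b)
E
```

```text
(no output)
```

View pics/scene0.png

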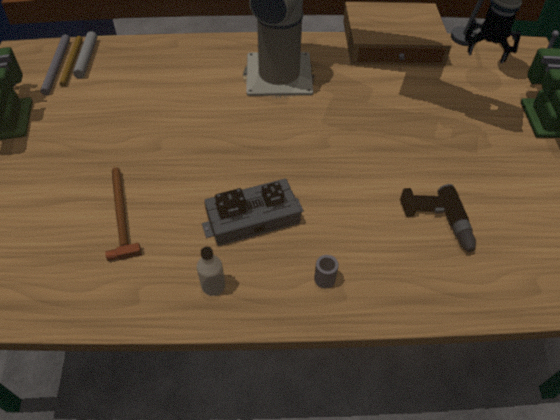

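View pics/top0.png

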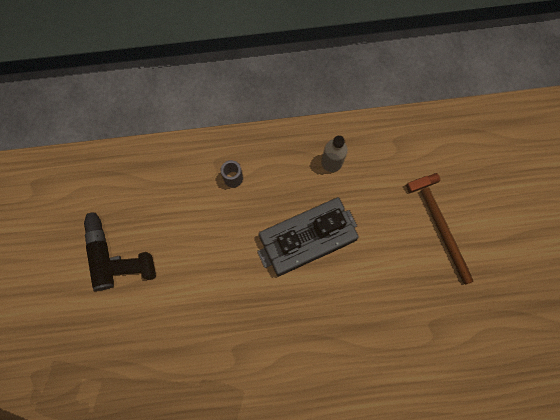

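View pics/scene0c.png

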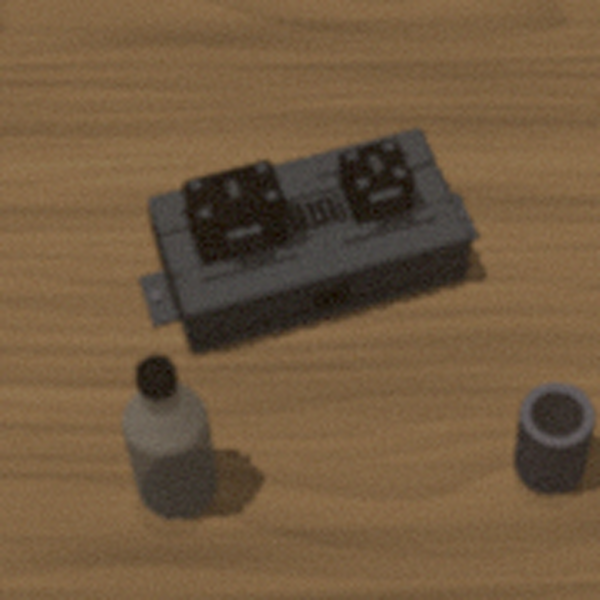

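View pics/top0c.png

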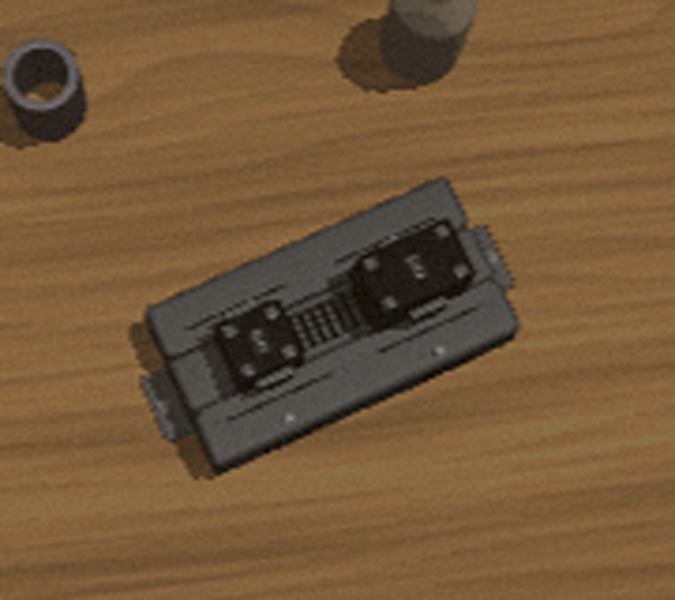

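```bash
cat >> h.py <<'E'
from scipy.optimize import least_squares
def proj(c,P): return cv2.projectPoints(np.asarray(P,float).reshape(-1,1,3),c["rvec"],c["tvec"],c["K"],c["D"])[0][:,0]
def onplane(c,uv,z):
    n=cv2.undistortPoints(np.array(uv,float).reshape(-1,1,2),c["K"],c["D"])[:,0]
    R=cv2.Rodrigues(c["rvec"])[0]; C=-R.T@np.ravel(c["tvec"]); d=np.c_[n,np.ones(len(n))]@R
    return C+d*((z-C[2])/d[:,2])[:,None]
def W(p,pts): 
    c,s=np.cos(p[2]),np.sin(p[2]); pts=np.asarray(pts,float)
    return np.c_[p[0]+c*pts[:,0]-s*pts[:,1],p[1]+s*pts[:,0]+c*pts[:,1],pts[:,2]]
def box(hx,hy,cy,z0,z1): return np.array([[sx*hx,cy+sy*hy,z] for z in (z0,z1) for sx,sy in ((1,1),(1,-1),(-1,-1),(-1,1))],float)
def draw(img,c,P):
    q=np.round(proj(c,P)*16).astype(int)
    for a in range(4):
        for i,j in ((a,(a+1)%4),(a+4,(a+1)%4+4),(a,a+4)): cv2.line(img,tuple(map(int,q[i])),tuple(map(int,q[j])),(0,255,0),1,cv2.LINE_AA,4)
E
python3 - <<'E'
from h import *
t=pickle.load(open("top0.pkl","rb")); s=pickle.load(open("scene0.pkl","rb"))
tp=np.array([[447,180],[518,325],[222,465],[148,308]])/3.75+[220,150]
sp=np.array([[150,200],[422,130],[472,235],[188,318]])*.3+[160,140]
print(onplane(t,tp,58).round(1)); print(onplane(s,sp,58).round(1))
print(onplane(t,[[330.7,221.5]],114).round(1),onplane(s,[[230.5,203.6]],114).round(1))
E
```

```text
[[ 681.1 -176.6   58. ]
 [ 574.5 -208.6   58. ]
 [ 505.3    2.3   58. ]
 [ 617.2   39.    58. ]]
[[ 580.3 -206.3   58. ]
 [ 513.1    9.1   58. ]
 [ 619.2   44.2   58. ]
 [ 692.  -171.5   58. ]]
[[ 610.9 -137.5  114. ]] [[ 636.  -134.3  114. ]]
```

```bash
cat > fit.py <<'E'
from h import *
t=pickle.load(open("top0.pkl","rb")); s=pickle.load(open("scene0.pkl","rb"))
tp=np.array([[447,180],[518,325],[222,465],[148,308]])/3.75+[220,150]
sp=np.array([[150,200],[422,130],[472,235],[188,318]])*.3+[160,140]
D=box(60,115,0,0,58)[4:]  # ++ +- -- -+
Dt=D[[1,2,3,0]]; Ds=D[[2,3,0,1]]
f=lambda p: np.r_[(proj(t,W(p,Dt))-tp).ravel(),(proj(s,W(p,Ds))-sp).ravel()]
r=least_squares(f,[597,-83,.31],loss='soft_l1',x_scale=[1,1,.01]); p=r.x; print(p,r.fun.reshape(-1,2).round(2))
for n,c,P,uv in(("t",t,Dt,tp),("s",s,Ds,sp)):
    print(n,least_squares(lambda p:(proj(c,W(p,P))-uv).ravel(),[597,-83,.31],x_scale=[1,1,.01]).x)
np.save("p.npy",p)
for n,c,(x0,y0,x1,y1) in (("scene",s,(190,165,315,250)),("top",t,(250,185,370,285))):
    k=6; img=cv2.resize(c["img"][y0:y1,x0:x1,::-1],None,fx=k,fy=k,interpolation=cv2.INTER_CUBIC)
    img=cv2.convertScaleAbs(img,alpha=1.8,beta=10)
    c2=dict(c); c2["D"]=c["D"]
    for P in (box(60,115,0,0,58),box(22,35,-56,58,114),box(22,24,56,58,100)):
        q=((proj(c,W(p,P))-[x0,y0]+.5)*k-.5)
        q=np.round(q*16).astype(int)
        for a in range(4):
            for i,j in ((a,(a+1)%4),(a+4,(a+1)%4+4),(a,a+4)): cv2.line(img,tuple(map(int,q[i])),tuple(map(int,q[j])),(0,255,0),1,cv2.LINE_AA,4)
    cv2.imwrite(f"pics/{n}_ov.png",img)
E
python3 fit.py
```

```text
[ 5.97379253e+02 -8.31524447e+01  3.09978829e-01] [[-1.34 -3.05]
 [ 0.87 -0.44]
 [-2.26  0.34]
 [-2.29 -0.6 ]
 [-1.67 -1.49]
 [-0.48 -2.26]
 [ 0.2   0.07]
 [-1.13 -0.78]]
t [ 5.94720610e+02 -8.60081920e+01  3.03636237e-01]
s [ 6.00745308e+02 -8.11255596e+01  3.13687270e-01]
```

View pics/scene_ov.png

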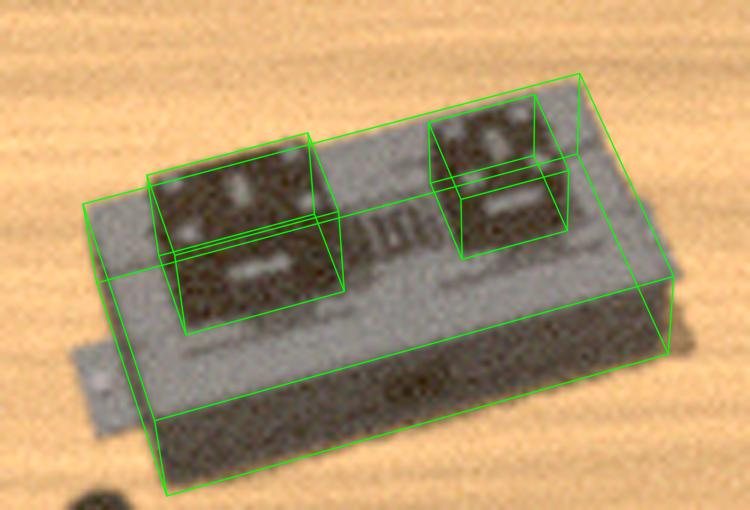

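View pics/top_ov.png

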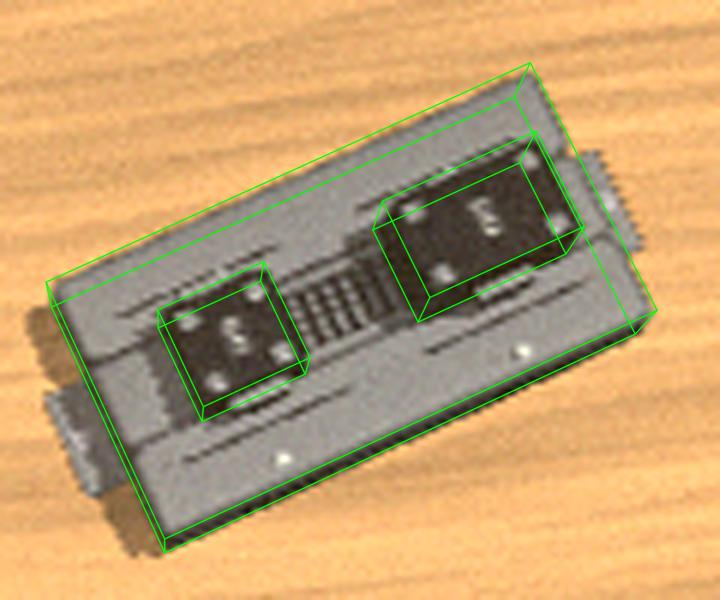

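```bash
cat > fit2.py <<'E'
from h import *
from scipy.ndimage import map_coordinates, gaussian_filter
t=pickle.load(open("top0.pkl","rb")); s=pickle.load(open("scene0.pkl","rb"))
def sat(c):
    i=c["img"].astype(float); i=gaussian_filter(i,(.7,.7,0)); return (i[...,0]-i[...,2])/(i.sum(2)+1)
S={id(c):sat(c) for c in(t,s)}
def res(c,p,search=4):
    P=proj(c,W(p,box(60,115,0,0,58))); h=cv2.convexHull(P.astype(np.float32))[:,0]; ctr=h.mean(0); out=[]
    for a,b in zip(h,np.roll(h,-1,0)):
        L=np.linalg.norm(b-a)
        if L<20: continue
        d=(b-a)/L; n=np.array([d[1],-d[0]]); n=n if n@(a-ctr)>0 else -n
        for u in np.linspace(.08,.92,40):
            q=a+u*(b-a); k=np.arange(-search,search+.01,.1); x=q+k[:,None]*n
            v=map_coordinates(S[id(c)],[x[:,1],x[:,0]],order=1)
            inn,outv=v[:5].mean(),v[-5:].mean()
            if outv<.2 or inn>.12: continue
            j=np.argmax(np.gradient(gaussian_filter(v,3))); out.append((q+k[j]*n,n,q,L))
    return out
def fit(cs,p):
    for it in range(8):
        dat=[(c,res(c,p,6 if it<3 else 4)) for c in cs]
        # linearise: numeric via fixed correspondences: param u on edges -> recompute
        def f(pp):
            r=[]
            for c,o in dat:
                P=proj(c,W(pp,box(60,115,0,0,58))); h=cv2.convexHull(P.astype(np.float32))[:,0]
                r+= [cv2.pointPolygonTest(h.reshape(-1,1,2),tuple(map(float,e)),True) for e,_,_,_ in o]
            return np.array(r)
        r=least_squares(f,p,loss='soft_l1',f_scale=.4,x_scale=[1,1,.01],diff_step=1e-3); p=r.x
    return p,np.sqrt((f(p)**2).mean()),len(r.fun)
p0=np.load("p.npy")
for cs in((t,),(s,),(t,s)):
    p,e,n=fit(cs,p0.copy()); print(p.round(3),e,n)
np.save("p.npy",p)
E
python3 fit2.py
sed -e '/^tp=/,/^np.save/d' -e 's/^for n,c,(x0/p=np.load("p.npy")\nfor n,c,(x0/' fit.py > ov.py; python3 ov.py
```

```text
[ 5.97292e+02 -8.55030e+01  3.11000e-01] 1.2567818177417067 139
[ 5.97162e+02 -8.19130e+01  3.01000e-01] 1.2394644594801643 48
[ 5.97605e+02 -8.52250e+01  3.15000e-01] 1.2650317659300454 189
```

View pics/scene_ov.png

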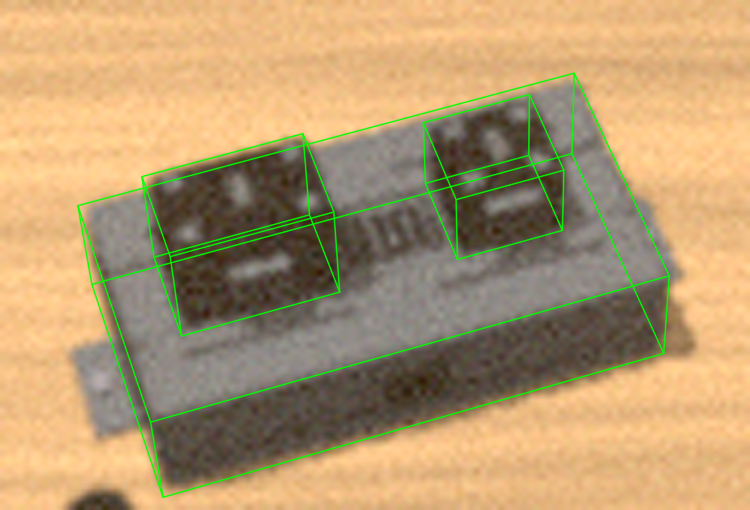

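View pics/top_ov.png

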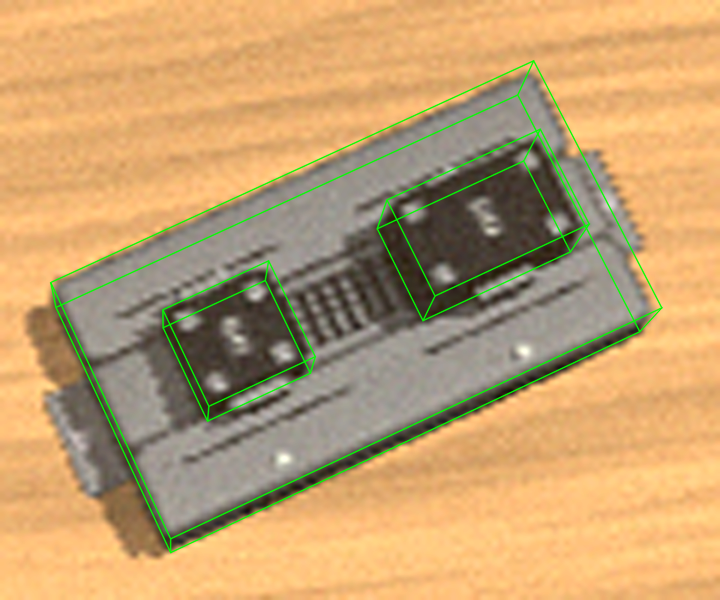

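```bash
python3 - <<'E'
from h import *
t=pickle.load(open("top0.pkl","rb")); s=pickle.load(open("scene0.pkl","rb"))
o=[]
for c,(x0,y0,x1,y1) in((s,(205,178,265,233)),(t,(265,200,355,260))):
    img=cv2.resize(c["img"][y0:y1,x0:x1,::-1],None,fx=12 if c is s else 8,fy=12 if c is s else 8,interpolation=cv2.INTER_CUBIC); img=cv2.convertScaleAbs(img,alpha=2.2,beta=5)
    o.append(img); print(img.shape)
cv2.imwrite("pics/zs.png",o[0]); cv2.imwrite("pics/zt.png",o[1][:480])
E
```

```text
(660, 720, 3)
(480, 720, 3)
```

View pics/zs.png

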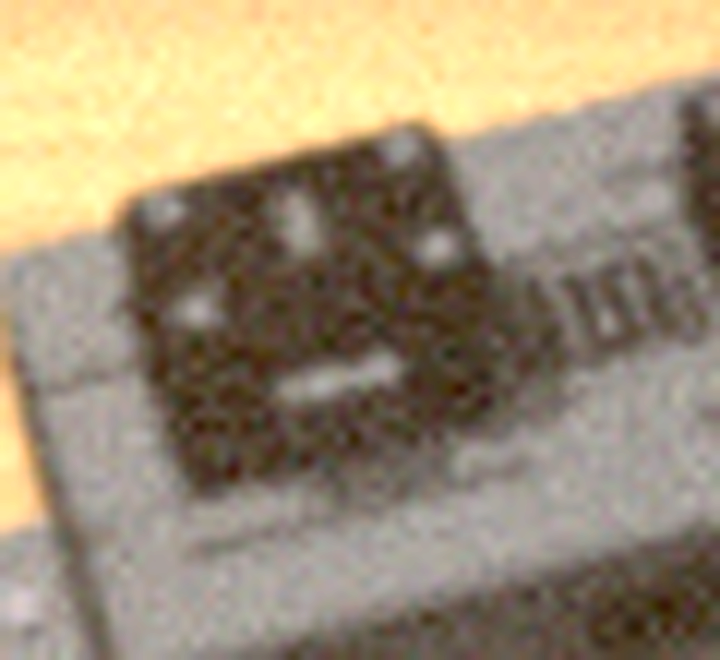

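View pics/zt.png

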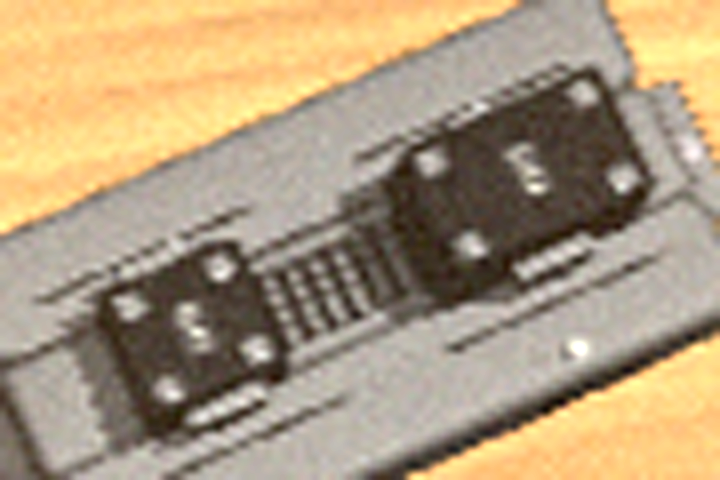

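```bash
python3 - <<'E'
from h import *
t=pickle.load(open("top0.pkl","rb")); s=pickle.load(open("scene0.pkl","rb"))
cv=lambda a,k,o:(np.array(a)+.5)/k-.5+o
L_t=cv([(433,162),(585,92),(625,178),(470,247)],8,[265,200]); S_t=cv([(128,307),(221,267),(259,349),(170,391)],8,[265,200])
L_s=cv([(165,208),(403,150),(437,247),(200,308)],12,[205,178])
for n,c,q,z in(("Lt",t,L_t,114),("St",t,S_t,100),("Ls",s,L_s,114)):
    w=onplane(c,q,z)[:,:2]; print(n,w.round(1).tolist(),w.mean(0).round(1),[round(float(np.linalg.norm(w[i]-w[i-1])),1) for i in range(4)])
    e=(w[1]-w[0]+w[2]-w[3]); 
    e2=(w[2]-w[1]+w[3]-w[0]); print(np.arctan2(e[1],e[0]),np.arctan2(e2[1],e2[0]))
def g(p,dx,dy,cy,z): return W(p,[[sx*dx,cy+sy*dy,z] for sx,sy in((1,1),(1,-1),(-1,-1),(-1,1))])
is_=[1,2,3,0]
# match order: top: dot0..3 
def f(v,mode):
    p=v[:3]; r=[]
    if 't' in mode:
        r+=[proj(t,g(p,v[3],v[4],-56,114))-L_t, proj(t,g(p,v[5],v[6],56,100))-S_t]
    if 's' in mode:
        r+=[proj(s,g(p,v[3],v[4],-56,114))[[2,3,0,1]][[0,1,2,3]]-L_s]
    return np.concatenate(r).ravel()
for m in('t','s','ts'):
    r=least_squares(lambda v:f(v,m),[597,-85,.31,16,28,16,17],x_scale=[1,1,.01,1,1,1,1]);v=r.x
    print(m,v.round(3),np.abs(r.fun).max().round(2),"L",W(v,[[0,-56,0]])[0].round(1))
E
```

```text
Lt [[618.7, -109.1], [634.7, -158.5], [606.5, -166.4], [591.1, -116.4]] [ 612.7 -137.6] [28.5, 51.9, 29.3, 52.3]
-1.2652219335947443 -2.873768994052254
St [[588.1, -11.3], [596.9, -41.3], [570.2, -49.4], [560.7, -20.8]] [579.  -30.7] [29.0, 31.2, 28.0, 30.2]
-1.2675188500187737 -2.8264608747615014
Ls [[608.1, -165.6], [593.6, -116.4], [619.5, -108.9], [634.4, -157.2]] [ 613.9 -137. ] [27.6, 51.2, 26.9, 50.6]
1.8631115425473697 0.2968562272367191
t [ 5.95848e+02 -8.41370e+01  3.05000e-01  1.44290e+01  2.60680e+01
  1.42320e+01  1.53540e+01] 0.28 L [ 612.7 -137.6    0. ]
s [ 5.97664e+02 -8.34290e+01  2.94000e-01  1.36170e+01  2.54660e+01
  1.60000e+01  1.70000e+01] 0.09 L [ 613.9 -137.     0. ]
ts [ 5.96087e+02 -8.39970e+01  3.08000e-01  1.41190e+01  2.57880e+01
  1.42330e+01  1.53550e+01] 0.57 L [ 613.1 -137.4    0. ]
```

{"op": "play_rows", "data": {
  "motion": [
    [1.96, -3.61, 0, -0.045],
    [1.96, -3.61, 0, -0.045],
    [1.96, -3.61, 0, -0.045],
    [1.96, -3.61, 0, -0.045],
    [1.96, -3.61, 0, -0.045]
  ],
  "claw": 8.54
}}

```text
time: 0.9
eef_pos: [319.7, 402.6, 231.5]
ee_rot: [0.0, 0.29, 0.957, 0.0]
wrist_force: [-0.0, -0.8, 0.3]
gripper_width: 0.998
```

```bash
python3 - <<'E'
from h import *
t=pickle.load(open("top0.pkl","rb"))
print(onplane(t,[[332,168]],10),onplane(t,[[337,141]],160),onplane(t,[[232,180]],10))
E
```

```text
[[ 779.63224461 -178.06320027   10.        ]] [[ 798.51551593 -176.39422385  160.        ]] [[779.59278841  97.42169641  10.        ]]
```

{"op": "play_rows", "data": {
  "motion": [
    [1.96, -3.61, 0, -0.045],
    [1.96, -3.61, 0, -0.045],
    [1.96, -3.61, 0, -0.045],
    [1.96, -3.61, 0, -0.045],
    [1.96, -3.61, 0, -0.045]
  ]
}}

```text
time: 1.4
eef_pos: [417.8, 222.1, 231.6]
ee_rot: [0.0, 0.396, 0.918, 0.0]
wrist_force: [0.4, -0.4, 0.2]
gripper_width: 1.003
```

{"op": "play_rows", "data": {
  "motion": [
    [1.96, -3.61, 0, -0.045],
    [1.96, -3.61, 0, -0.045],
    [1.96, -3.61, 0, -0.045],
    [1.96, -3.61, 0, -0.045],
    [1.96, -3.61, 0, -0.045]
  ]
}}

```text
time: 1.9
eef_pos: [515.9, 41.4, 231.5]
ee_rot: [0.0, 0.496, 0.868, 0.0]
wrist_force: [0.3, 0.2, -0.7]
gripper_width: 1.003
```

{"op": "play_rows", "data": {
  "motion": [
    [1.96, -3.61, 0, -0.045],
    [1.96, -3.61, 0, -0.045],
    [1.96, -3.61, 0, -0.045],
    [1.96, -3.61, 0, -0.045],
    [0, 0, 0, 0]
  ]
}}

```text
time: 2.4
eef_pos: [595.8, -105.4, 231.5]
ee_rot: [0.001, 0.573, 0.819, 0.0]
wrist_force: [0.1, 0.1, -0.3]
gripper_width: 1.005
```

```bash
python3 - <<'E'
from h import *
o=manip.get_obs(); q=o["ee_rot"]; print(o["eef_pos"].round(2),2*np.arctan2(q[2],q[1])-np.pi/2,q)
E
```

```text
[ 595.82 -105.41  231.5 ] 0.3492943080200879 [1.37782595e-03 5.73482313e-01 8.19216774e-01 1.20793807e-04]
```

{"op": "play_rows", "data": {
  "motion": [
    [0.98, -1.8, 0, -0.023],
    [0.98, -1.8, 0, -0.023],
    [0, 0, 0, 0],
    [0, 0, 0, 0],
    [0, 0, 0, 0]
  ]
}}

```text
time: 2.9
eef_pos: [612.7, -136.5, 231.2]
ee_rot: [-0.0, 0.59, 0.807, -0.0]
wrist_force: [-0.5, -1.3, -0.1]
gripper_width: 1.001
```

```bash
python3 - <<'E'
from h import *
o=manip.get_obs(); q=o["ee_rot"]; print(o["eef_pos"].round(2),2*np.arctan2(q[2],q[1])-np.pi/2)
E
```

```text
[ 612.69 -136.51  231.2 ] 0.30893423663156105
```

{"op": "play_rows", "data": {
  "motion": [
    [0, 0, -2.5, 0],
    [0.05, -0.07, -2.5, 0],
    [0, 0, -2.5, 0],
    [0, 0, -1.5, 0],
    [0, 0, 0, 0]
  ]
}}

```text
time: 3.4
eef_pos: [612.1, -137.1, 139.3]
ee_rot: [-0.002, 0.59, 0.807, -0.001]
wrist_force: [0.5, -0.6, 0.2]
gripper_width: 1.002
```

```bash
python3 - <<'E'
from h import *
o=[]
for n,(x0,y0,x1,y1) in (("scene",(190,140,290,240)),("top",(270,160,370,260))):
    c=eyes.camera(n); pickle.dump(c,open(n+"1.pkl","wb"))
    i=cv2.resize(c["img"][y0:y1,x0:x1,::-1],None,fx=4,fy=4,interpolation=cv2.INTER_CUBIC); o.append(cv2.convertScaleAbs(i,alpha=2,beta=5))
cv2.imwrite("pics/m1.png",np.hstack(o)); ob=manip.get_obs(); print(ob["eef_pos"],ob["time"])
E
```

```text
[ 613.98784737 -137.76516679  141.84576778] 3.5
```

View pics/m1.png

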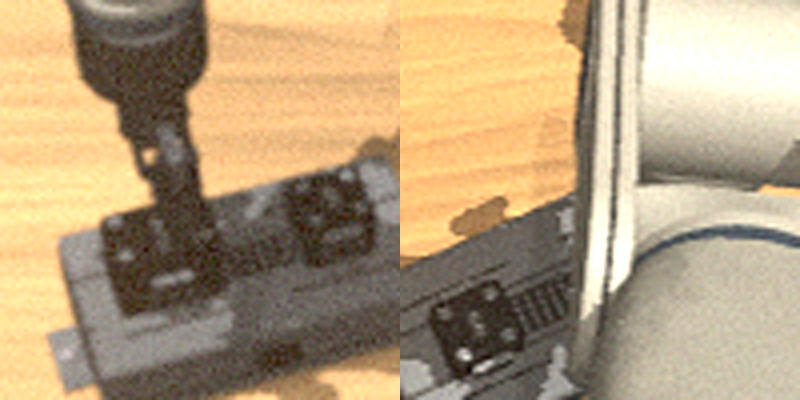

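The scene view (left half) shows the open fingers above the large pack, around (240,185) in full pixels. The arm hides the pack in the top view. I'll keep descending.

{"op": "play_rows", "data": {
  "motion": [
    [0, 0, -1.8, 0],
    [0, 0, -1.8, 0],
    [0, 0, -1.5, 0],
    [0, 0, -0.8, 0],
    [0, 0, 0, 0]
  ]
}}

```text
time: 4.0
eef_pos: [613.3, -137.9, 81.7]
ee_rot: [-0.001, 0.59, 0.807, -0.0]
wrist_force: [0.1, -0.0, 0.1]
gripper_width: 0.996
```

{"op": "play_rows", "data": {
  "motion": [
    [0, 0, -0.7, 0],
    [0, 0, -0.7, 0],
    [0, 0, -0.45, 0],
    [0, 0, 0, 0],
    [0, 0, 0, 0]
  ]
}}

```text
time: 4.5
eef_pos: [613.7, -138.1, 63.8]
ee_rot: [-0.0, 0.59, 0.807, -0.0]
wrist_force: [0.5, -0.3, 0.3]
gripper_width: 1.001
```

```bash
python3 - <<'E'
from h import *
o=[]
for n,(x0,y0,x1,y1) in (("scene",(180,150,300,250)),):
    c=eyes.camera(n); pickle.dump(c,open(n+"2.pkl","wb"))
    i=cv2.resize(c["img"][y0:y1,x0:x1,::-1],None,fx=6,fy=6,interpolation=cv2.INTER_CUBIC); o.append(cv2.convertScaleAbs(i,alpha=2,beta=5))
cv2.imwrite("pics/m2.png",np.hstack(o)); ob=manip.get_obs(); print(ob["eef_pos"],ob["time"],ob["wrist_force"])
E
```

```text
[ 613.84317401 -138.11474382   63.96158577] 4.55 [ 0.67629944 -0.06655676  0.62969821]
```

View pics/m2.png

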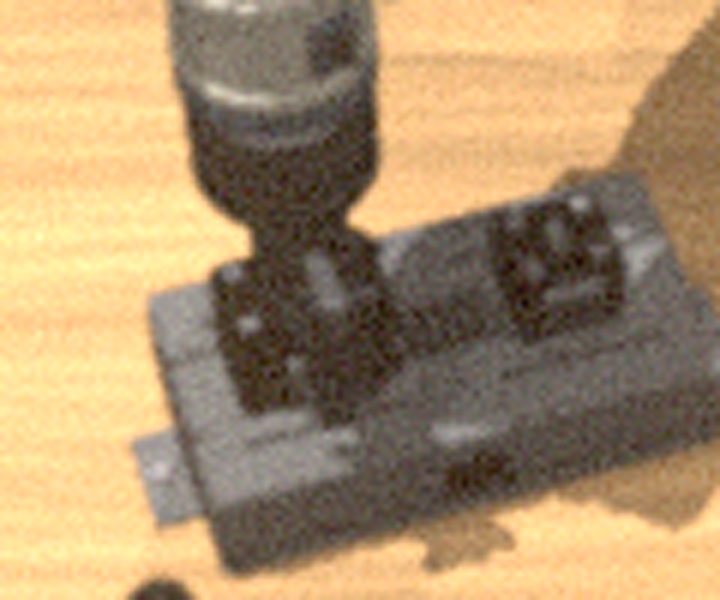

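```bash
python3 - <<'E'
from h import *
c=pickle.load(open("scene2.pkl","rb"))
p=[596.1,-84,.306]
for pt in ([28,-56,84],[42,-56,90],[42,-56,77],[55,-56,77],[55,-56,90],[42,-67,84],[42,-45,84],[55,-67,77],[55,-45,77]):
    q=proj(c,W(p,[pt]))[0]; print(pt,q.round(1),((q-[180,150]+.5)*6-.5).round(0))
q=proj(c,[[613.8,-138.1,100]])
E
```

```text
[28, -56, 84] [233.4 212. ] [323. 374.]
[42, -56, 90] [234.8 214.9] [331. 392.]
[42, -56, 77] [235.1 217.9] [333. 410.]
[55, -56, 77] [236.6 221.9] [342. 434.]
[55, -56, 90] [236.3 218.9] [340. 416.]
[42, -67, 84] [230.7 217.4] [307. 407.]
[42, -45, 84] [239.2 215.1] [358. 393.]
[55, -67, 77] [232.3 223.1] [316. 441.]
[55, -45, 77] [240.8 220.8] [367. 427.]
```

{"op": "play_rows", "data": {
  "motion": [
    [0, 0, 0, 0],
    [0, 0, 0, 0],
    [0, 0, 0, 0],
    [0, 0, 0, 0],
    [0, 0, 0, 0]
  ],
  "claw": 4.0,
  "force": 40
}}

```text
time: 5.05
eef_pos: [613.1, -138.4, 64.7]
ee_rot: [-0.0, 0.59, 0.807, -0.0]
wrist_force: [-4.7, -2.1, 8.5]
gripper_width: 0.512
```

{"op": "play_rows", "data": {
  "motion": [
    [0, 0, 0, 0],
    [0, 0, 0, 0],
    [0, 0, 0, 0],
    [0, 0, 0, 0],
    [0, 0, 0, 0]
  ]
}}

```text
time: 5.55
eef_pos: [613.1, -138.4, 64.6]
ee_rot: [-0.0, 0.59, 0.807, -0.0]
wrist_force: [-5.4, -1.5, 8.6]
gripper_width: 0.513
```

```bash
python3 - <<'E'
from h import *
ob=manip.get_obs(); print(ob["eef_pos"],ob["time"],ob["wrist_force"],ob["ft_torque"],ob["gripper_width"]*85.4)
E
```

```text
[ 613.06756864 -138.39021597   64.63364226] 5.55 [-5.4476799  -1.46474361  8.64039081] [-0.19729028  0.76092917  0.01464215] 43.828902253029355
```

{"op": "play_rows", "data": {
  "motion": [
    [0, 0, 0.1, 0],
    [0, 0, 0.2, 0],
    [0, 0, 0.2, 0],
    [0, 0, 0, 0],
    [0, 0, 0, 0]
  ]
}}

```text
time: 6.05
eef_pos: [613.7, -138.0, 68.7]
ee_rot: [-0.0, 0.59, 0.807, -0.0]
wrist_force: [-0.6, 0.5, -2.8]
gripper_width: 0.513
```

{"op": "play_rows", "data": {
  "motion": [
    [0, 0, 0.3, 0],
    [0, 0, 0.4, 0],
    [0, 0, 0.4, 0],
    [0, 0, 0.4, 0],
    [0, 0, 0, 0]
  ]
}}

```text
time: 6.55
eef_pos: [613.8, -138.2, 84.6]
ee_rot: [0.0, 0.59, 0.807, 0.0]
wrist_force: [-0.1, 0.8, -2.6]
gripper_width: 0.513
```

```bash
python3 - <<'E'
from h import *
o=[]
for n,(x0,y0,x1,y1) in (("scene",(180,150,300,250)),):
    c=eyes.camera(n); pickle.dump(c,open(n+"3.pkl","wb"))
    i=cv2.resize(c["img"][y0:y1,x0:x1,::-1],None,fx=6,fy=6,interpolation=cv2.INTER_CUBIC); o.append(cv2.convertScaleAbs(i,alpha=2,beta=5))
cv2.imwrite("pics/m3.png",np.hstack(o)); ob=manip.get_obs(); print(ob["eef_pos"],ob["time"],ob["wrist_force"],ob["ft_torque"])
E
```

```text
[ 613.81328827 -138.13138757   84.28621805] 6.6 [ 0.27464853 -0.10637288 -2.55683112] [-0.01135134  0.03542604 -0.01342484]
```

View pics/m3.png

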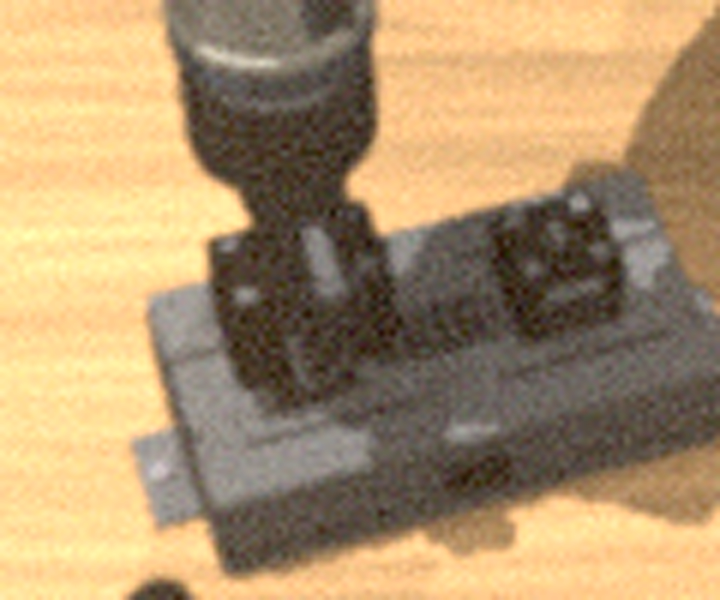

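The pack has come up with the gripper. Its top dots moved from crop (250,322) to (245,295), about 4.5 px or 20 mm, and the wrist carries about 3 N. I'll keep lifting.

{"op": "play_rows", "data": {
  "motion": [
    [0, 0, 0.5, 0],
    [0, 0, 0.8, 0],
    [0, 0, 0.8, 0],
    [0, 0, 0.8, 0],
    [0, 0, 0.8, 0]
  ]
}}

```text
time: 7.1
eef_pos: [613.9, -138.1, 121.9]
ee_rot: [0.0, 0.59, 0.807, 0.0]
wrist_force: [0.4, -0.2, -3.2]
gripper_width: 0.514
```

{"op": "play_rows", "data": {
  "motion": [
    [0, 0, 1.0, 0],
    [0, 0, 1.0, 0],
    [0, 0, 1.0, 0],
    [0, 0, 1.0, 0],
    [0, 0, 1.0, 0]
  ]
}}

```text
time: 7.6
eef_pos: [613.7, -138.1, 171.7]
ee_rot: [0.0, 0.59, 0.807, 0.0]
wrist_force: [-0.2, 0.0, -2.4]
gripper_width: 0.511
```

{"op": "play_rows", "data": {
  "motion": [
    [0, 0, 1.0, 0],
    [0, 0, 0.8, 0],
    [0, 0, 0.6, 0],
    [0, 0, 0.4, 0],
    [0, 0, 0.2, 0]
  ]
}}

```text
time: 8.1
eef_pos: [613.7, -138.1, 201.2]
ee_rot: [0.0, 0.59, 0.807, 0.0]
wrist_force: [0.9, -0.1, -3.1]
gripper_width: 0.512
```

{"op": "play_rows", "data": {
  "motion": [
    [0, 0, 0, 0],
    [0, 0, 0, 0],
    [0, 0, 0, 0],
    [0, 0, 0, 0],
    [0, 0, 0, 0]
  ]
}}

```text
time: 8.6
eef_pos: [613.6, -138.1, 200.6]
ee_rot: [-0.0, 0.59, 0.807, -0.0]
wrist_force: [-0.3, -0.7, -3.0]
gripper_width: 0.512
```

```bash
python3 - <<'E'
from h import *
o=[]
for n,(x0,y0,x1,y1) in (("scene",(180,130,305,250)),("top",(0,0,560,420))):
    c=eyes.camera(n); pickle.dump(c,open(n+"4.pkl","wb")); cv2.imwrite(f"pics/{n}4.png",c["img"][:,:,::-1])
    if n=="scene":
        i=cv2.resize(c["img"][y0:y1,x0:x1,::-1],None,fx=5,fy=5,interpolation=cv2.INTER_CUBIC); cv2.imwrite("pics/m4.png",cv2.convertScaleAbs(i,alpha=2,beta=5))
        for t in("pack_large","pack_small"): print([(t,r["p"],r["rect"]) for r in regions_of(c,t)[:2]])
ob=manip.get_obs(); print(ob["eef_pos"],ob["time"],ob["wrist_force"],ob["ft_torque"],ob["joint_vel"].round(4))
c=pickle.load(open("scene4.pkl","rb"))
for dz in (136,):
    for pt in ([16,-70,114+dz],[0,-56,12+dz],[0,-56,58]): print(pt,((proj(c,W([596.6,-84.3,.306],[pt]))[0]-[180,130]+.5)*5-.5).round(0))
    print(((proj(c,W([596.6,-84.3,.306],box(22,35,-56,58+dz,114+dz)))-[180,130]+.5)*5).round(0).tolist())
    print(((proj(c,W([596.6,-84.3,.306],box(19.3,17,-56,12+dz,58+dz)))-[180,130]+.5)*5).round(0).tolist())
E
```

```text
[('pack_large', 0.63, [211.1, 150.0, 247.5, 198.9])]
[('pack_small', 0.95, [263.3, 178.6, 284.8, 209.1])]
[ 613.69195729 -138.05467657  200.78890235] 8.8 [ 0.25544854  0.34720643 -2.66793535] [ 0.00759851  0.01609696 -0.01136243] [-0.0031 -0.0014  0.0008 -0.0028  0.     -0.0005]
[16, -70, 250] [209. 183.]
[0, -56, 148] [244. 291.]
[0, -56, 58] [256. 401.]
[[322.0, 246.0], [178.0, 283.0], [155.0, 215.0], [296.0, 180.0], [317.0, 167.0], [167.0, 204.0], [143.0, 136.0], [290.0, 100.0]]
[[289.0, 312.0], [222.0, 330.0], [201.0, 271.0], [267.0, 254.0], [284.0, 251.0], [214.0, 269.0], [193.0, 210.0], [262.0, 193.0]]
```

View pics/m4.png

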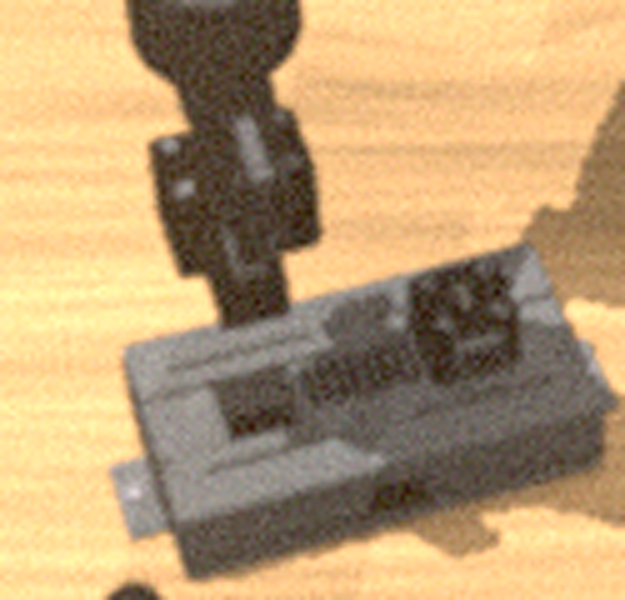

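View pics/scene4.png

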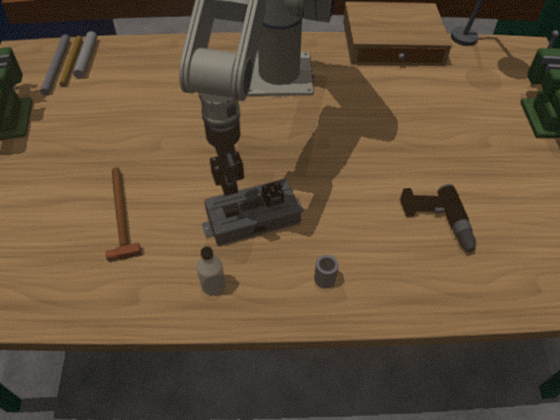

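The scene picture shows the pack clear of its bay and upright. Its stick bottom is at crop (222–289, 312–330), which matches the prediction for a 90 mm gap above the deck. The smaller pack is still plugged in at full pixel (274,194), and the bystanders haven't moved. Handing in.

```bash
python3 - <<'E'
from h import *
print(hand_in()); o=manip.get_obs(); print(o["time"],o["eef_pos"],o["wrist_force"],o["gripper_width"])
E
```

```text
the job is handed in; nothing more can be done
None
the job is handed in; nothing more can be done
```

The larger pack is out of the charger, and I handed the job in at about 8.8 s with the gripper still holding it by its two squeezed catches. I lowered the open gripper over the pack, closed it on the catches at 40 N, and lifted the pack straight up about 136 mm.

**Last checks before handing in:**
- **Height:** the bottom of the pack is about 90 mm above the charger deck. In the scene camera picture it sits where that height predicts.
- **Upright and still:** the pack looks upright in the picture, and the joint speeds were close to zero.
- **Grip:** the opening stayed at 0.51 through the whole lift, so the catches did not slip. Read as a straight fraction of full opening, that is about 44 mm, not the 46 mm expected with the catches pressed to their stops. I put this down to the reading not being proportional to the opening; the pack releasing freely also suggests both catches were fully in.
- **Weight:** the wrist carries about 3 N, at the low end of the pack's stated 0.3 to 0.5 kg.
- **Everything else:** the smaller pack is still plugged in, and the drill, hammer, sleeve and bottle look unmoved in the scene picture.

I did not check the final pose in the top camera. The arm had hidden the pack there during the descent, so the final visual checks come from the scene camera alone.

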